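Close the vial carrier and lift it by its telescoping handle

TASK

Get the vial carrier ready to be handed over: press its open near flap shut until it snaps past its catch, then squeeze the button in the handle's grip and, with the carrier still standing on the table, pull the telescoping handle up past its first stop to its second. Lift the closed carrier level by that grip, its underside at least 5 cm clear of the table, and finish while still holding it there in the air; leave the beaker, the bottle and the cold pack where they are.

Things in the scene. Friction and masses are not known exactly. Their poses are not given: they have to be found in the camera images.
- carrier: Loose white insulated vial carrier, 0.7 to 0.9 kg, 200 mm deep (its x), 210 mm long (its y), 116 mm high to its flat top. Origin: centre of its underside; z up; -x: near side. A 38 mm fixed spine runs along y in the middle of the top; on its +x side lies a fixed shut flap, on its -x side the movable flap over six vials. Two 12 mm upright tubes at y = +-48 mm carry the grip.
- flap (a joint): Opening angle of the near (-x side) flap, rad: 0 shut, at most 1.3; starts open. A friction hinge (0.05 N m) keeps it where it is left. From about 0.12 down to 0.05 rad the bead on its tongue rides over a sprung ridge, which takes about 6 N (under 12 N) at the lip; past that it snaps to 0 and stays shut.
- flap_hinge (a point): Middle of the near flap's hinge line, along the carrier's y, at (-20, 0, 112) mm in the carrier's frame, in mid-thickness of the 8 mm thick flap (upper face 4 mm from it, raised panel 5.5 mm). The flap is 208 mm wide and reaches 80 mm from the hinge line; a 50 mm wide lip at the middle of its edge reaches 92 mm and has a 22 mm tongue pointing down.
- lip (a point): On the upper face of the near flap's lip, middle of its free edge, 84 mm from the hinge line; moves with the flap. Shut: at (-104, 0, 116) mm in the carrier's frame.
- handle (a joint): How far the telescoping handle is pulled up out of the spine, m: 0 stowed, 0.040 first stop, 0.080 second stop = end of travel. With the button out a pin locks it at each of these three stops, with 1 mm play. With the button in it slides against 1.5 N of friction, passing the first stop freely, and stays where it is put.
- grip (a point): Centre of the black grip bar of the handle, 128 mm long (carrier's y), 26 mm thick (carrier's x, 32 mm with the button), 22 mm high; 36 mm above the carrier's flat top when stowed, straight over the carrier's origin. Moves with the handle.
- button (a joint): Travel of the squeeze button, m: 0 out, 0.006 fully in, flush with the grip. Spring 3 N at the start to 6 N fully in; from 0.005 the handle is unlocked. It is a grey bar, 36 mm long and 12 mm high, at the middle of the grip's -x side, standing out 6 mm: fingers that close across the grip's middle (along the carrier's x) with 10 N or more press it in.
- beaker: Bystander, loose, to be left alone: small clear plastic beaker, 56 mm across, 69 mm high; origin at the centre of its underside.
- wash_bottle: Bystander, loose, to be left alone: white plastic bottle with a screw cap, 58 mm across, 114 mm high; origin at the centre of its underside.
- cold_pack: Bystander, loose, to be left alone: flat hard-shell cold pack, 160 x 110 x 28 mm, lying flat; origin at the centre of its underside.

How it is judged:
By the outcome, as a careful person would: the job done as asked, in the order asked, and still so for the second after the job is handed in, while the arm keeps its last pose, push and grip.
It also fails if it takes over 48 s, if anything falls off the work surface, if the arm or the gripper's body presses on something with over 40 N, if the wrist force passes 120 N, or if a joint passes its speed limit or range.

ROBOT

A 6-joint arm with a two-finger parallel gripper is mounted at the origin on a cart in front of the work surface, level with it; the furniture and walls round the work are solid. World frame = base frame: x ahead of the robot, y to its left, z up, the work surface at z = 0. Lengths are in m, angles in rad, forces in N, time in s.
With the tool pointing down it reaches from about 0.225 to 0.875 m from the base axis. Payload 3.4 kg.
Tool frame: the origin (TCP) lies between the finger pads, 19 mm behind the fingertips; this is the grasp point; z points along the fingers, y is the line along which they close (so a half turn about z gives the same grasp; the last joint's range is limited). The gripper opens to 85 mm and grips with 20 to 120 N. Pads are 22 mm wide; open, the fingers measure 114 mm over their backs; the gripper's body (76 mm by 85 mm) begins 54 mm behind the grasp point. The pads swing forward as they close: fully open they stand 13 mm farther back than shut.
Start: joints at [1.218, 0.276, 1.505, -0, 1.361, -0.121], TCP at [0.132, 0.56, 0.25] pointing down, gripper open.
Joint ranges: [-2.89, 2.89], [-0.75, 2.08], [0.22, 2.7], [-1.18, 4.32], [0.11, 2.71], [-2.7, 2.7]. Speed limits (rad/s): [2.57, 2.57, 3.14, 3.14, 3.14, 3.14].

INTERFACE

Orientations are given as a unit quaternion [w, x, y, z].
In Python, from rig import manip gives the robot as it stands.
- The arm moves only by the shell command python3 -m handwheel 'ROWS' [FORCE]. ROWS is JSON, a list of rows, each an object with "translation": the shift along the tool's x, y, z in m, a list of three; "angular": the turn, a rotation vector about the tool's x, y, z in degrees, a list of three; "hand": the closure, from 0 (fully open) to 1 (shut). A call has 1 to 10 rows; each row shifts and turns the commanded pose from where the row before left it, along the tool's axes as they then stand; what a row does not reach is not made up. A row lasts 1/12 s, in which the tool goes at most 41.7 mm and 7.16 degrees, less where a joint would pass 70% of its speed; a pose out of reach is approached as far as the arm can. A call with a gripper value outside its range is refused whole. The fingers move at their own pace and stop on an object; FORCE is the grip in N (left out, the last holds). Time passes only in rows, so rows that do not move let the fingers close. It gives the time, the measured TCP pose, the force, the opening and the grip force at its end, in the units of the state.
- manip.get_state(): the state, without advancing time (a new reading comes with each control period).
- manip.get_image(name): name is "scene" or "top" or "wrist"; returns the picture (480x640x3 uint8, red, green, blue); there is no depth.
- manip.camera_info(name): a dict with "camera_matrix" (3x3 intrinsics, pixels), "eye" and "orientation" of the camera in the world; the wrist camera has in their place "tool_from_camera" (4x4, takes a point from camera to tool coordinates, whose origin is the TCP and whose axes are the flange's). Camera axes: x right, y down, z forward; pixel columns grow to the right and rows downward; lengths in m; the calibration is good to about 2 mm. A picture is of the moment at which its call begins: read the wrist's pose just before it. camera_info takes no time and is no camera call.
- manip.sign_off(): hands the job in; it is judged then, once.
The state is a dict: "clock": time; "qpos": joint angles; "qd": joint speeds; "effort": joint torques, N m; "position": TCP position; "ee_rot": TCP orientation; "contact_force": force on the tool from outside, world axes, zero at the start; "moment": the same for the moment, N m; "width": finger opening in m; "gripper_force": force on a finger pad.
Only numpy, scipy, OpenCV 4.12 (cv2) and the standard library are available. Lean on these libraries where they do the work, as an engineer would, in place of code of your own. Each camera call takes 0.05 s, during which the arm holds its last target. There are 200 camera calls.

## Working session

There is one attempt and no reset: what is moved stays moved. The work goes in short steps, Python scripts to look and compute and a shell command to move; the robot and the scene stay as the last step left them, time stands still between calls to the robot, and variables do not carry over. Pictures are saved under pics/ and viewed, at most 10 in all, crops included, and the job is handed in when it is done.

```bash
mkdir -p pics; cat > h.py <<'E'
from rig import manip
import numpy as np, cv2
from scipy.spatial.transform import Rotation as R
def snap(n,f):
    im=manip.get_image(n); cv2.imwrite('pics/'+f,cv2.cvtColor(im,cv2.COLOR_RGB2BGR)); return im
def q2R(q): return R.from_quat([q[1],q[2],q[3],q[0]]).as_matrix()
E
python3 - <<'E'
from h import *
a=snap('top','t0.png'); b=snap('scene','s0.png')
for n in('top','scene','wrist'): print(manip.camera_info(n))
s=manip.get_state(); print(s)
E
```

```text
{'camera_matrix': array([[611.77448901,   0.        , 313.31691351],
       [  0.        , 611.77448901, 229.74007821],
       [  0.        ,   0.        ,   1.        ]]), 'eye': array([0.41437705, 0.06970265, 1.453212  ]), 'orientation': array([ 0.05124736, -0.70392138,  0.70723382, -0.04109415])}
{'camera_matrix': array([[501.5203834 ,   0.        , 320.70950434],
       [  0.        , 501.5203834 , 243.47005517],
       [  0.        ,   0.        ,   1.        ]]), 'eye': array([ 0.05393993, -0.48712589,  0.95899256]), 'orientation': array([-0.33398953,  0.86971842, -0.33827422,  0.13270803])}
{'camera_matrix': array([[420.36091955,   0.        , 320.40921846],
       [  0.        , 420.36091955, 245.3889587 ],
       [  0.        ,   0.        ,   1.        ]]), 'tool_from_camera': array([[ 7.83569150e-04, -9.65454026e-01, -2.60572272e-01,
         6.55839103e-02],
       [ 9.99999154e-01,  1.02711783e-03, -7.98498450e-04,
        -1.14252961e-03],
       [ 1.03855197e-03, -2.60571426e-01,  9.65454014e-01,
        -1.23676605e-01],
       [ 0.00000000e+00,  0.00000000e+00,  0.00000000e+00,
         1.00000000e+00]])}
{'clock': 0.1, 'qpos': array([ 1.21802027e+00,  2.76584275e-01,  1.50597615e+00,  2.04402624e-05,
        1.36067409e+00, -1.20995142e-01]), 'qd': array([-0.00061727, -0.00141523, -0.00126173, -0.00148598, -0.00067414,
       -0.0007644 ]), 'effort': array([ 6.11246742e-04, -4.17709279e+01, -2.46401292e+01, -2.57189968e-04,
        5.93963792e-03,  2.20235179e-06]), 'position': array([0.13193725, 0.55923799, 0.24920832]), 'ee_rot': array([-2.02366732e-04,  1.15633307e-01,  9.93291631e-01, -7.95656502e-04]), 'contact_force': array([-0.36939073,  0.68257216,  0.26535908]), 'moment': array([ 0.02730429, -0.01699007,  0.03274479]), 'gripper_force': 0.0, 'width': 0.08544035600754397}
```

View pics/t0.png

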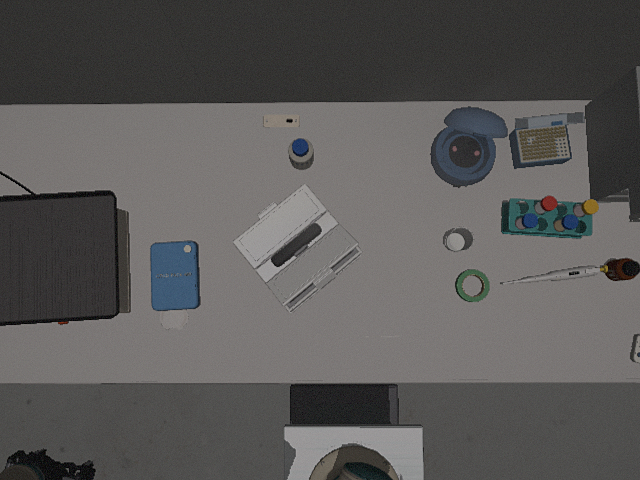

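View pics/s0.png

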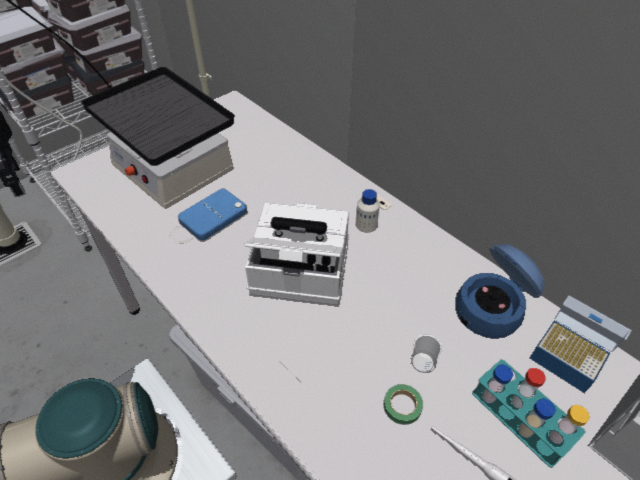

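The top view shows the carrier around (297,248), with the grip running from (275,262) to (322,230) and the near side facing lower right (-x,-y). The bottle is at (300,152), the cold pack at (175,275) and the beaker at (457,240). I'll zoom in on both views.

```bash
python3 - <<'E'
from h import *
t=cv2.imread('pics/t0.png')[175:325,225:375]; s=cv2.imread('pics/s0.png')[190:310,230:360]
a=cv2.resize(t,(400,400),interpolation=cv2.INTER_CUBIC); b=cv2.resize(s,(400,369),interpolation=cv2.INTER_CUBIC)
c=np.zeros((400,800,3),np.uint8); c[:,:400]=a; c[:369,400:]=b
cv2.imwrite('pics/c0.png',cv2.convertScaleAbs(c,alpha=1.15))
E
```

```text
(no output)
```

View pics/c0.png

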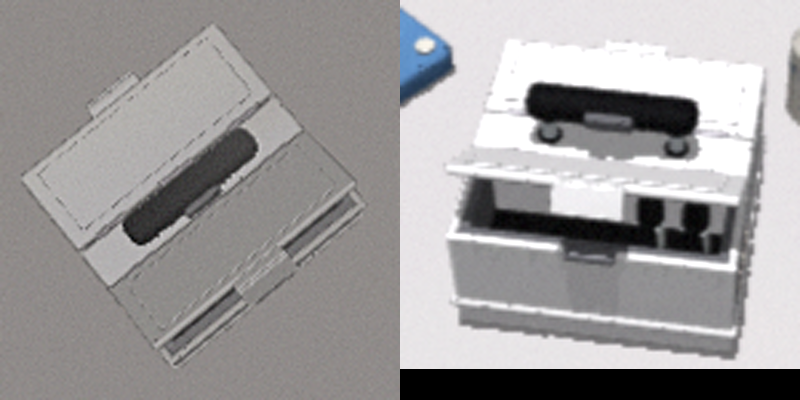

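The crop shows the flap raised, with its free edge from (155,347) to (355,185) in the top half and (447,168) to (745,197) in the scene half. I'll fit the pose to the corners.

```bash
cat > fit.py <<'E'
from h import *
from scipy.optimize import least_squares
T=lambda u,v:(225+u/2.667,175+v/2.667); S=lambda u,v:(230+(u-400)/3.077,190+v/3.077)
def fl(r,y,h): return lambda a:(-20-r*np.cos(a)-h*np.sin(a),y,112+r*np.sin(a)+h*np.cos(a)) # h: perp offset
def fx(*p): return lambda a:p
obs=[('top',T(212,25),fx(100,-105,116)),('top',T(22,180),fx(100,105,116)),('top',T(128,235),fx(0,64,152)),('top',T(254,138),fx(0,-64,152)),
('top',T(155,347),fl(80,104,4)),('top',T(355,185),fl(80,-104,4)),
('scene',S(462,322),fx(-100,105,0)),('scene',S(737,355),fx(-100,-105,0)),('scene',S(508,42),fx(100,105,116)),('scene',S(764,65),fx(100,-105,116)),
('scene',S(527,100),fx(0,64,152)),('scene',S(698,115),fx(0,-64,152)),('scene',S(447,166),fl(80,104,4)),('scene',S(745,192),fl(80,-104,4))]
C={n:manip.camera_info(n) for n in('top','scene')}
def proj(n,P):
    c=C[n]; p=q2R(c['orientation']).T@(P-c['eye']); k=c['camera_matrix']; return (k@p)[:2]/p[2]
def W(p,P):
    return R.from_euler('z',p[2]).apply(np.array(P)/1e3)+[p[0],p[1],0]
f=lambda p:np.concatenate([proj(n,W(p,g(p[3])))-uv for n,uv,g in obs])
r=least_squares(f,[.42,.1,.95,.5],loss='soft_l1')
print(r.x,np.degrees(r.x[2]),r.cost); print(f(r.x).reshape(-1,2).round(1).tolist())
p=r.x
for n,P in dict(grip=(0,0,152),lip=fl(84,0,4)(p[3]),shutlip=(-104,0,116)).items(): print(n,W(p,P).round(4))
E
python3 fit.py
```

```text
[0.55337218 0.12228413 0.69282811 0.71365444] 39.6961264828713 12.728449712482082
[[1.1, -2.3], [-0.8, -0.2], [1.3, 0.8], [0.1, -1.1], [1.1, 1.0], [2.0, -1.9], [-0.4, 0.8], [-1.2, 0.1], [-1.5, -2.0], [0.7, -1.2], [-0.4, -0.7], [0.3, 0.1], [-1.1, -1.5], [-0.9, 0.2]]
grip [0.5534 0.1223 0.152 ]
lip [0.4871 0.0673 0.17  ]
shutlip [0.4734 0.0559 0.116 ]
```

```bash
sed -i 's/np.cos(a)-h\*np.sin(a),y/np.cos(a)+h*np.sin(a),y/' fit.py; python3 fit.py
cat > go.py <<'E'
import sys
from h import *
x0,y0,yaw=map(float,open('pose.txt').read().split())
cx,cy,z=[float(a)/1e3 for a in sys.argv[1:4]]  # carrier-frame x,y ; z height, mm
s=manip.get_state(); Rt=q2R(s['ee_rot']); Rc=R.from_euler('z',yaw).as_matrix()
G=Rc@np.array([[0,1,0],[1,0,0],[0,0,-1.]])
P=Rc@[cx,cy,0]+[x0,y0,z]
print('delta now-axes',(Rt.T@(P-s['position'])*1e3).round(1),'rotvec deg',np.degrees(R.from_matrix(Rt.T@G).as_rotvec()).round(2),'delta aligned',(G.T@(P-s['position'])*1e3).round(1))
print('F',s['contact_force'].round(1),'w',s['width'],s['gripper_force'],'t',s['clock'],'carrier pos',(Rc.T@(s['position']-[x0,y0,0])*1e3).round(1))
E
python3 fit.py | head -1 | tr -d '[]' | awk '{print $1,$2,$3}' > pose.txt; cat pose.txt; python3 go.py -84 0 230
```

```text
[0.5531857  0.12223048 0.69391772 0.65605213] 39.75855685239395 11.372482611125154
[[1.1, -2.2], [-0.8, -0.0], [1.4, 0.9], [0.1, -1.0], [0.6, 0.3], [1.3, -2.5], [-0.4, 0.9], [-1.2, 0.2], [-1.6, -1.9], [0.6, -1.2], [-0.4, -0.6], [0.3, 0.1], [-0.8, -1.1], [-0.8, 0.5]]
grip [0.5532 0.1222 0.152 ]
lip [0.4885 0.0684 0.1664]
shutlip [0.4732 0.0557 0.116 ]
0.5531857 0.12223048 0.69391772
delta now-axes [-459.9 -395.6   19.8] rotvec deg [-9.000e-02  2.000e-02  3.696e+01] delta aligned [-605.4  -39.7   19.2]
F [-0.4  0.7  0.3] w 0.08544035600754397 0.0 t 0.1 carrier pos [-44.3 605.4 249.2]
```

```bash
R='' ; python3 -m handwheel '[{"translation":[-0.0255,-0.022,0],"angular":[0,0,0],"hand":1},{"translation":[-0.0255,-0.022,0],"angular":[0,0,0],"hand":1},{"translation":[-0.0255,-0.022,0],"angular":[0,0,0],"hand":1},{"translation":[-0.0255,-0.022,0],"angular":[0,0,0],"hand":1},{"translation":[-0.0255,-0.022,0],"angular":[0,0,0],"hand":1},{"translation":[-0.0255,-0.022,0],"angular":[0,0,0],"hand":1},{"translation":[-0.0255,-0.022,0],"angular":[0,0,0],"hand":1},{"translation":[-0.0255,-0.022,0],"angular":[0,0,0],"hand":1},{"translation":[-0.0255,-0.022,0],"angular":[0,0,0],"hand":1},{"translation":[-0.0255,-0.022,0],"angular":[0,0,0],"hand":1}]' 30
python3 -m handwheel '[{"translation":[-0.0255,-0.022,0],"angular":[0,0,0],"hand":1},{"translation":[-0.0255,-0.022,0],"angular":[0,0,0],"hand":1},{"translation":[-0.0255,-0.022,0],"angular":[0,0,0],"hand":1},{"translation":[-0.0255,-0.022,0],"angular":[0,0,0],"hand":1},{"translation":[-0.0255,-0.022,0],"angular":[0,0,0],"hand":1},{"translation":[-0.0255,-0.022,0],"angular":[0,0,0],"hand":1}]'
python3 -m handwheel '[{"translation":[0,0,0],"angular":[0,0,6.16],"hand":1},{"translation":[0,0,0],"angular":[0,0,6.16],"hand":1},{"translation":[0,0,0],"angular":[0,0,6.16],"hand":1},{"translation":[0,0,0],"angular":[0,0,6.16],"hand":1},{"translation":[0,0,0],"angular":[0,0,6.16],"hand":1},{"translation":[0,0,0],"angular":[0,0,6.16],"hand":1}]'
python3 go.py -84 0 190
```

```text
clock: 0.93
position: [0.3301, 0.2854, 0.2498]
ee_rot: [-0.0, 0.116, 0.993, -0.0]
contact_force: [1.3, -0.6, 0.3]
width: 0.0002
gripper_force: 0.0
clock: 1.43
position: [0.4487, 0.1217, 0.2498]
ee_rot: [-0.0, 0.116, 0.993, 0.0]
contact_force: [0.2, -0.4, 0.2]
width: 0.0001
gripper_force: 0.0
clock: 1.93
position: [0.448, 0.1232, 0.2496]
ee_rot: [-0.0, 0.427, 0.904, -0.0]
contact_force: [-0.3, -0.3, -0.7]
width: -0.0001
gripper_force: 0.0
delta now-axes [-68.1  -3.4  59.5] rotvec deg [-0.05 -0.04 -0.32] delta aligned [-68.   -3.8  59.6]
F [-0.3 -0.3 -0.7] w -0.00011525743211786827 0.0 t 1.9333 carrier pos [-80.2  68.  249.6]
```

```bash
python3 -m handwheel '[{"translation":[-0.023,-0.001,0],"angular":[0,0,0],"hand":1},{"translation":[-0.023,-0.001,0],"angular":[0,0,0],"hand":1},{"translation":[-0.022,-0.001,0],"angular":[0,0,-0.3],"hand":1},{"translation":[0,0,0],"angular":[0,0,0],"hand":1}]'
python3 go.py -84 0 190
python3 -c "
from h import *
snap('wrist','w0.png')"
```

```text
clock: 2.27
position: [0.4919, 0.0665, 0.2496]
ee_rot: [0.001, 0.423, 0.906, -0.001]
contact_force: [1.0, -0.4, 0.0]
width: -0.0003
gripper_force: 0.0
delta now-axes [ 3.8 -1.2 59.6] rotvec deg [-0.01  0.15  0.18] delta aligned [ 3.7 -1.2 59.6]
F [ 1.  -0.4  0. ] w -0.00030448700136437653 0.0 t 2.2667 carrier pos [-82.8  -3.7 249.6]
```

View pics/w0.png

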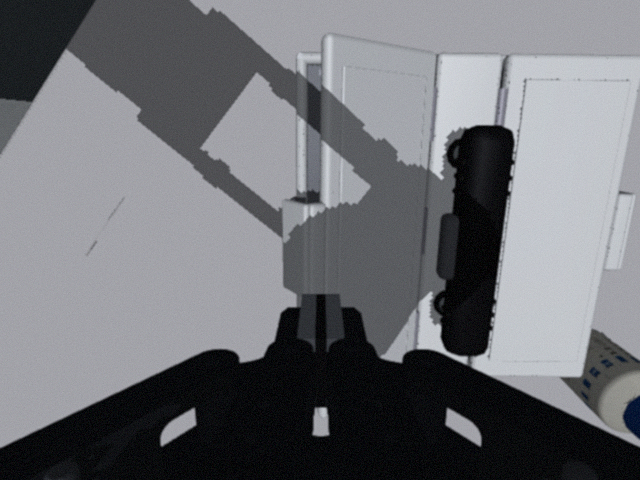

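The wrist view shows the grip from (488,126) to (467,356), the button at (448,246), and the lip below the fingers at about (303,205). I'll correct the pose from the grip ends.

```bash
python3 - <<'E'
from h import *
s=manip.get_state();c=manip.camera_info('wrist');Rt=q2R(s['ee_rot']);M=c['tool_from_camera']
x0,y0,yaw=map(float,open('pose.txt').read().split());Rc=R.from_euler('z',yaw).as_matrix()
o=Rt@M[:3,3]+s['position']
for n,u,v,z in [('grip+',488,126,.152),('grip-',467,356,.152),('spineL',437,55,.116),('spineR',502,55,.116),('lip+',284,202,.160),('lipmid+y',320,204,.160),('corner far-',582,376,.116)]:
    d=Rt@M[:3,:3]@np.linalg.inv(c['camera_matrix'])@[u,v,1]
    P=o+d*(z-o[2])/d[2]; print(n,P.round(4),(Rc.T@(P-[x0,y0,0])*1e3).round(1))
E
```

```text
grip+ [0.511  0.1737 0.152 ] [  0.5  66.5 152. ]
grip- [0.5953 0.075  0.152 ] [  2.2 -63.2 152. ]
spineL [0.4714 0.1913 0.116 ] [-18.7 105.4 116. ]
spineR [0.4995 0.2149 0.116 ] [ 18.  105.5 116. ]
lip+ [0.4559 0.0786 0.16  ] [-102.7   28.7  160. ]
lipmid+y [0.4707 0.0896 0.16  ] [-84.3  27.7 160. ]
corner far- [0.691  0.1083 0.116 ] [ 97.  -98.9 116. ]
```

```bash
python3 -m handwheel '[{"translation":[0.002,0,0.02],"angular":[0,0,0],"hand":1},{"translation":[0.002,0,0.02],"angular":[0,0,0],"hand":1},{"translation":[0,0,0.018],"angular":[0,0,0],"hand":1},{"translation":[0,-0.003,0.006],"angular":[0,0,0],"hand":1},{"translation":[0,-0.003,0.006],"angular":[0,0,0],"hand":1},{"translation":[0,-0.003,0.006],"angular":[0,0,0],"hand":1}]'
python3 -m handwheel '[{"translation":[0,-0.002,0.005],"angular":[0,0,0],"hand":1},{"translation":[0,-0.002,0.005],"angular":[0,0,0],"hand":1},{"translation":[0,-0.002,0.005],"angular":[0,0,0],"hand":1},{"translation":[0,0,0.004],"angular":[0,0,0],"hand":1},{"translation":[0,0,0.004],"angular":[0,0,0],"hand":1}]'; python3 go.py -98 0 135
```

```text
clock: 2.82
position: [0.4796, 0.0666, 0.1741]
ee_rot: [-0.0, 0.422, 0.907, 0.0]
contact_force: [0.2, -0.2, 1.0]
width: -0.0002
gripper_force: 0.3
clock: 3.23
position: [0.4756, 0.0624, 0.1509]
ee_rot: [0.0, 0.422, 0.906, 0.0]
contact_force: [-0.7, -0.1, 0.3]
width: 0.0002
gripper_force: 0.2
delta now-axes [-3.6 -0.2 15.9] rotvec deg [0.04 0.03 0.29] delta aligned [-3.6 -0.1 15.9]
F [-0.7 -0.1  0.3] w 0.0002289092763234809 0.1755228003457887 t 3.2333 carrier pos [-97.9   3.6 150.9]
```

```bash
for i in 1; do python3 -m handwheel '[{"translation":[0,0,0.003],"angular":[0,0,0],"hand":1},{"translation":[0,0,0.003],"angular":[0,0,0],"hand":1},{"translation":[0,0,0.003],"angular":[0,0,0],"hand":1}]'; python3 -m handwheel '[{"translation":[0,0,0.002],"angular":[0,0,0],"hand":1},{"translation":[0,0,0.002],"angular":[0,0,0],"hand":1}]';python3 -m handwheel '[{"translation":[0,0,0.0015],"angular":[0,0,0],"hand":1}]'; python3 -m handwheel '[{"translation":[0,0,0.0015],"angular":[0,0,0],"hand":1}]'; done | egrep 'posi|contact'
```

```text
position: [0.4756, 0.0625, 0.142]
contact_force: [-2.3, -1.9, 12.9]
position: [0.4758, 0.0626, 0.138]
contact_force: [1.0, 0.0, -0.9]
position: [0.4757, 0.0626, 0.1363]
contact_force: [0.2, 0.1, 0.4]
position: [0.4756, 0.0626, 0.1347]
contact_force: [-1.0, -0.0, -0.6]
```

```bash
(python3 -m handwheel '[{"translation":[0,0,0.0015],"angular":[0,0,0],"hand":1}]'; python3 -m handwheel '[{"translation":[0,0,0.001],"angular":[0,0,0],"hand":1}]' ) | egrep 'posi|contact'
python3 -m handwheel '[{"translation":[0,0,-0.02],"angular":[0,0,0],"hand":1},{"translation":[0,0,-0.03],"angular":[0,0,0],"hand":0},{"translation":[0,0,-0.03],"angular":[0,0,0],"hand":0},{"translation":[0,0.02,-0.02],"angular":[0,0,0],"hand":0},{"translation":[0,0.02,0],"angular":[0,0,0],"hand":0},{"translation":[0,0,0],"angular":[0,0,0],"hand":0}]'
python3 go.py 0 0 200
python3 -c "
from h import *
snap('wrist','w1.png')"
```

```text
position: [0.4756, 0.0627, 0.134]
contact_force: [-4.0, 0.2, 16.8]
position: [0.4757, 0.0627, 0.1339]
contact_force: [-5.1, -0.1, 19.1]
clock: 4.48
position: [0.5098, 0.09, 0.2342]
ee_rot: [0.003, 0.422, 0.907, 0.002]
contact_force: [-0.6, 0.4, -0.0]
width: 0.0608
gripper_force: 0.0
delta now-axes [-3.2 53.7 34.5] rotvec deg [0.38 0.17 0.35] delta aligned [-3.  53.9 34.2]
F [-0.6  0.4 -0. ] w 0.06078906069167768 0.0 t 4.4833 carrier pos [-53.9   3.  234.2]
```

View pics/w1.png

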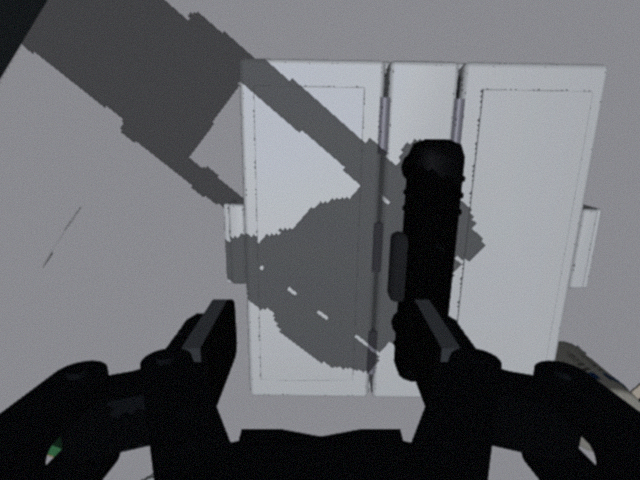

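The flap lies flush with the top. The top's corners are at (242,62), (606,67) and (252,394), and the button is at (398,266). I'll check for drift.

```bash
python3 - <<'E'
from h import *
s=manip.get_state();c=manip.camera_info('wrist');Rt=q2R(s['ee_rot']);M=c['tool_from_camera']
x0,y0,yaw=map(float,open('pose.txt').read().split());Rc=R.from_euler('z',yaw).as_matrix()
o=Rt@M[:3,3]+s['position']
for n,u,v,z in [('c-+',242,62,.116),('c++',606,67,.116),('c--',252,394,.116),('grip+',435,142,.152),('btn+',400,233,.152),('btn-',394,299,.152)]:
    d=Rt@M[:3,:3]@np.linalg.inv(c['camera_matrix'])@[u,v,1]
    P=o+d*(z-o[2])/d[2]; print(n,(Rc.T@(P-[x0,y0,0])*1e3).round(1))
E
python3 go.py 0 1 152
```

```text
c-+ [-99.4 104.  116. ]
c++ [ 94.  102.9 116. ]
c-- [-101.2  -97.7  116. ]
grip+ [ -3.4  64.3 152. ]
btn+ [-17.5  20.  152. ]
btn- [-18.6 -15.4 152. ]
delta now-axes [-3.1 56.3 80.9] rotvec deg [0.1  0.05 0.37] delta aligned [-2.8 56.4 80.8]
F [-0.9 -0.1  0. ] w 0.06783132568360821 0.0 t 4.5333 carrier pos [-56.4   3.8 232.8]
```

```bash
python3 -m handwheel '[{"translation":[-0.001,0.027,0],"angular":[0,0,0.3],"hand":0},{"translation":[-0.001,0.027,0],"angular":[0,0,0],"hand":0},{"translation":[0,0,0],"angular":[0,0,0],"hand":0},{"translation":[0,0,0],"angular":[0,0,0],"hand":0}]'; python3 go.py -2 2 150
```

```text
clock: 4.87
position: [0.5483, 0.1215, 0.2311]
ee_rot: [-0.001, 0.424, 0.906, -0.001]
contact_force: [0.0, -0.5, -0.9]
width: 0.0854
gripper_force: 0.0
delta now-axes [-0.7  2.4 81.1] rotvec deg [-0.15 -0.08  0.06] delta aligned [-0.5  2.2 81.1]
F [ 0.  -0.5 -0.9] w 0.08540822597967672 0.0 t 4.8667 carrier pos [ -4.2   2.5 231.1]
```

```bash
python3 -m handwheel '[{"translation":[0,0.002,0.02],"angular":[0,0,0],"hand":0},{"translation":[0,0,0.02],"angular":[0,0,0],"hand":0},{"translation":[0,0,0.02],"angular":[0,0,0],"hand":0},{"translation":[0,0,0.0205],"angular":[0,0,0],"hand":0},{"translation":[0,0,0],"angular":[0,0,0],"hand":0}]' 40 ; python3 -m handwheel '[{"translation":[0,0,0],"angular":[0,0,0],"hand":1},{"translation":[0,0,0],"angular":[0,0,0],"hand":1},{"translation":[0,0,0],"angular":[0,0,0],"hand":1},{"translation":[0,0,0],"angular":[0,0,0],"hand":1},{"translation":[0,0,0],"angular":[0,0,0],"hand":1},{"translation":[0,0,0],"angular":[0,0,0],"hand":1}]' 40; python3 go.py 0 0 230
```

```text
clock: 5.28
position: [0.5457, 0.1215, 0.1477]
ee_rot: [-0.004, 0.425, 0.905, -0.003]
contact_force: [-0.4, 0.2, -0.1]
width: 0.0854
gripper_force: 0.0
clock: 5.78
position: [0.5524, 0.1238, 0.1539]
ee_rot: [0.002, 0.425, 0.905, 0.002]
contact_force: [3.1, 3.8, 4.2]
width: 0.0253
gripper_force: 46.2
delta now-axes [ -1.8   0.1 -76.1] rotvec deg [ 0.35  0.1  -0.06] delta aligned [ -1.7  -0.4 -76.1]
F [3.1 3.8 4.2] w 0.025262292422947173 46.20381563901901 t 5.7833 carrier pos [  0.4   1.7 153.9]
```

```bash
python3 -m handwheel '[{"translation":[0,0,-0.008],"angular":[0,0,0],"hand":1},{"translation":[0,0,-0.008],"angular":[0,0,0],"hand":1},{"translation":[0,0,0],"angular":[0,0,0],"hand":1}]'; python3 go.py 0 0 230
```

```text
clock: 6.03
position: [0.5504, 0.1229, 0.1696]
ee_rot: [0.0, 0.424, 0.905, 0.0]
contact_force: [1.1, 0.6, -0.4]
width: 0.0255
gripper_force: 45.6
delta now-axes [ -2.3   1.8 -60.4] rotvec deg [0.05 0.02 0.01] delta aligned [ -2.2   1.7 -60.4]
F [ 1.1  0.6 -0.4] w 0.02546303295352564 45.56705296039581 t 6.0333 carrier pos [ -1.7   2.2 169.6]
```

```bash
(python3 -m handwheel '[{"translation":[0,0,-0.008],"angular":[0,0,0],"hand":1},{"translation":[0,0,-0.008],"angular":[0,0,0],"hand":1},{"translation":[0,0,-0.008],"angular":[0,0,0],"hand":1},{"translation":[0,0,0],"angular":[0,0,0],"hand":1}]'; python3 -m handwheel '[{"translation":[0,0,-0.008],"angular":[0,0,0],"hand":1},{"translation":[0,0,-0.008],"angular":[0,0,0],"hand":1},{"translation":[0,0,-0.008],"angular":[0,0,0],"hand":1},{"translation":[0,0,0],"angular":[0,0,0],"hand":1},{"translation":[0,0,0],"angular":[0,0,0],"hand":1}]')|egrep 'pos|cont|wid'; for i in 1; do python3 -m handwheel '[{"translation":[0,0,-0.004],"angular":[0,0,0],"hand":1},{"translation":[0,0,-0.004],"angular":[0,0,0],"hand":1},{"translation":[0,0,0],"angular":[0,0,0],"hand":1},{"translation":[0,0,0],"angular":[0,0,0],"hand":1}]'; done
```

```text
position: [0.55, 0.1227, 0.1938]
contact_force: [-2.0, 1.6, 0.4]
width: 0.0251
position: [0.5501, 0.1227, 0.2169]
contact_force: [-2.2, 1.4, 0.5]
width: 0.0252
clock: 7.12
position: [0.5501, 0.1227, 0.2243]
ee_rot: [-0.0, 0.425, 0.905, -0.0]
contact_force: [-1.4, 0.8, 1.4]
width: 0.0254
gripper_force: 45.6
```

```bash
for i in 1; do python3 -m handwheel '[{"translation":[0,0,-0.004],"angular":[0,0,0],"hand":1},{"translation":[0,0,0],"angular":[0,0,0],"hand":1}]';python3 -m handwheel '[{"translation":[0,0,-0.003],"angular":[0,0,0],"hand":1},{"translation":[0,0,0],"angular":[0,0,0],"hand":1}]';python3 -m handwheel '[{"translation":[0,0,-0.003],"angular":[0,0,0],"hand":1},{"translation":[0,0,0],"angular":[0,0,0],"hand":1}]'; done | egrep 'pos|cont|wid'; python3 -c "
from h import *
snap('scene','s1.png');im=cv2.imread('pics/s1.png')[130:330,210:400];cv2.imwrite('pics/s1c.png',cv2.resize(im,(570,600),interpolation=cv2.INTER_CUBIC))"
```

```text
position: [0.5502, 0.1226, 0.2283]
contact_force: [-1.9, 1.2, 0.7]
width: 0.0255
position: [0.5502, 0.1226, 0.2313]
contact_force: [-2.4, 1.7, -1.2]
width: 0.0251
position: [0.5505, 0.1226, 0.2339]
contact_force: [0.3, -0.3, -7.2]
width: 0.0251
```

View pics/s1c.png

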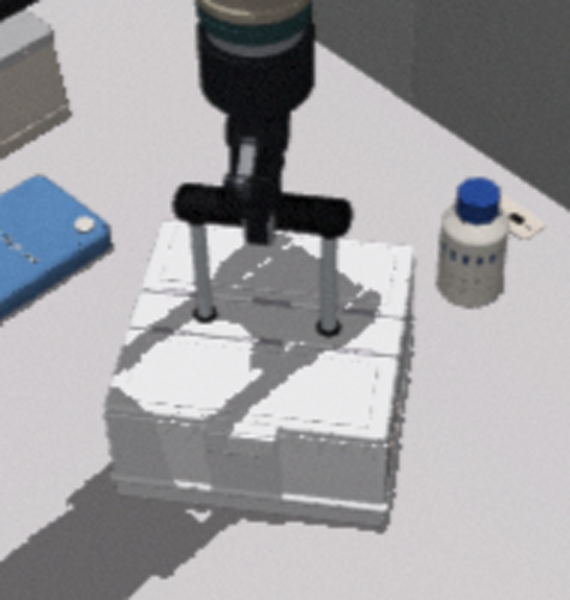

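The scene view shows both tubes fully out, the flap flush, and the carrier standing; the -7 N reading means it's against the end stop. Now I'll lift with a firmer grip.

```bash
python3 -m handwheel '[{"translation":[0,0,0],"angular":[0,0,0],"hand":1},{"translation":[0,0,0],"angular":[0,0,0],"hand":1},{"translation":[0,0,-0.003],"angular":[0,0,0],"hand":1},{"translation":[0,0,-0.006],"angular":[0,0,0],"hand":1},{"translation":[0,0,-0.01],"angular":[0,0,0],"hand":1},{"translation":[0,0,-0.01],"angular":[0,0,0],"hand":1},{"translation":[0,0,-0.01],"angular":[0,0,0],"hand":1},{"translation":[0,0,-0.01],"angular":[0,0,0],"hand":1},{"translation":[0,0,-0.01],"angular":[0,0,0],"hand":1},{"translation":[0,0,-0.01],"angular":[0,0,0],"hand":1}]' 80; python3 -m handwheel '[{"translation":[0,0,-0.008],"angular":[0,0,0],"hand":1},{"translation":[0,0,-0.006],"angular":[0,0,0],"hand":1},{"translation":[0,0,0],"angular":[0,0,0],"hand":1},{"translation":[0,0,0],"angular":[0,0,0],"hand":1},{"translation":[0,0,0],"angular":[0,0,0],"hand":1},{"translation":[0,0,0],"angular":[0,0,0],"hand":1},{"translation":[0,0,0],"angular":[0,0,0],"hand":1},{"translation":[0,0,0],"angular":[0,0,0],"hand":1}]'
python3 -c "
from h import *
print(manip.get_state()['moment'])
snap('scene','s2.png');im=cv2.imread('pics/s2.png')[80:320,210:400];cv2.imwrite('pics/s2c.png',cv2.resize(im,(475,600),interpolation=cv2.INTER_CUBIC))"
```

```text
clock: 8.5
position: [0.5504, 0.1227, 0.3044]
ee_rot: [0.0, 0.425, 0.905, 0.0]
contact_force: [0.2, 0.5, -7.4]
width: 0.0248
gripper_force: 81.7
clock: 9.17
position: [0.5502, 0.1226, 0.3165]
ee_rot: [-0.0, 0.425, 0.905, -0.0]
contact_force: [-0.1, 0.0, -7.2]
width: 0.0248
gripper_force: 81.7
[ 0.10697857 -0.10983803  0.01244502]
```

View pics/s2c.png

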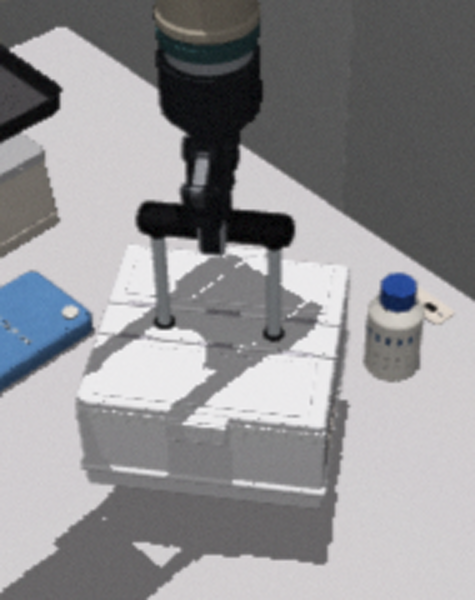

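The carrier hangs level about 8 cm up, flap shut, handle fully out, held steadily.

```bash
python3 -c "
from rig import manip
print(manip.sign_off())"
```

```text
the job is handed in; nothing more can be done
None
```

I handed the job in at about 9 s: the flap is snapped shut, the handle is out to its second stop, and the carrier is held level about 8 cm above the table, with the beaker, bottle and cold pack not touched.

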